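# Third hand: hold the new pull handle on a drawer front

## Robot

A 6-joint arm with a two-finger parallel gripper is mounted at the origin on the work surface. World frame = base frame: x ahead of the robot, y to its left, z up, the work surface at z = 0. Lengths are in m, angles in degrees, forces in N, time in s.
With the tool pointing down it reaches from about 0.3 to 0.875 m from the base axis. Payload 6.4 kg.
Tool frame: the origin (TCP) lies between the finger pads; the fingertips stand ahead of it and the grasp point (between the pads) lies 11 mm behind it (tcp_to_tips is the z of the fingertips in the tool frame, in m); z points along the fingers, y is the direction in which the jaws open and shut (so a half turn about z gives the same grasp; the last joint's range is limited). The gripper opens to 85 mm and grips with 20 to 120 N. Pads are 22 mm wide; open, the fingers measure 114 mm over their backs; the gripper's body (76 mm by 85 mm) begins 54 mm behind the grasp point. The pads swing forward as they close: fully open they stand 13 mm farther back than shut.
Start: joints at [-86.018, 10.359, 92.074, -0, 77.567, -11.82], TCP at [0.157, -0.553, 0.239] pointing down, gripper open.
Joint ranges: [-171.53, 171.53], [-51.25, 118.39], [17.06, 147.69], [-65.23, 245.23], [0, 150.52], [-178.68, 178.68]. Speed limits (degrees/s): [147.25, 147.25, 172.46, 180, 180, 180].

## Interface

Orientations are given as a 3x3 rotation matrix whose columns are the frame's x, y, z axes.
In Python, from cell import * gives the robot as it stands. The module is installed in compiled form; this text tells all that it offers.
- The arm moves only by the tool drive_tool, never from a script. Its argument "commands" is a list of rows, each a list of 3 entries, a list of its own where there are three numbers: the opening, from 0 (shut) to 1 (fully open), then the shift along the world's x, y, z in cm, then the turn, a rotation vector about the world's x, y, z in rad. In form: [[gripper, [dx, dy, dz], [rx, ry, rz]], ...]. A call has exactly 10 rows; each row shifts and turns the commanded pose from where the row before left it; what a row does not reach is not made up. A row lasts 1/8 s, in which the tool goes at most 62.5 mm and 10.7 degrees, less where a joint would pass 70% of its speed; a pose out of reach is approached as far as the arm can. A call is refused whole if a number of a shift passes 6.25 or a number of a turn 0.188, either way. A call with a gripper value outside its range is refused whole. The fingers move at their own pace and stop on an object; "grip_force" is the grip in N (left out, the last holds). Time passes only in rows, so rows that do not move let the fingers close, or fill a call up. It gives the time, the measured TCP pose, the force and the opening at its end, in the units of the state.
- sense(): the state, without advancing time (a new reading comes with each control period).
- camera(name): name is "scene" or "top"; returns (picture, depth): 400x640x3 uint8, blue, green, red; 400x640 float32, m along the optical axis (not along the pixel's ray), 0 where there is no reading.
- camera_model(name): a dict with "camera_matrix" (3x3 intrinsics, pixels), "R" (3x3) and "t" (3): a world point X has camera coordinates R X + t. Camera axes: x right, y down, z forward; pixel columns grow to the right and rows downward; lengths in m; the calibration is good to about 2 mm. A picture is of the moment at which its call begins. camera_model takes no time and is no camera call.
- close_job(): hands the job in, once; it reports no verdict.
The state is a dict: "clock": time; "joint_positions": joint angles; "dq": joint speeds; "effort": joint torques, N m; "tool_pos": TCP position; "eef_rot": TCP orientation; "contact_force": force on the tool from outside, world axes, zero at the start; "moment": the same for the moment, N m; "finger_gap": finger opening in m.
Only numpy, scipy, OpenCV 4.12 (cv2) and the standard library are available. Lean on these libraries where they do the work, as an engineer would, in place of code of your own. Each camera call takes 0.05 s, during which the arm holds its last target.

## Task

A colleague is about to screw the black pull handle to the white ingredient-drawer front from behind. Pick the black handle up off the bench by its bar, set its two orange feet inside the two blue rectangles on the drawer front (one foot in each), and press squarely (about 10 N) until the black pointer stands in the green band of the jig's gauge, never pushing it into the red. Keep it pressed steadily in the green for three seconds and finish like that, still gripping and pressing the handle; push with the handle only, and leave the steel handle and everything else on the bench undisturbed.

Things in the scene. Friction and masses are not known exactly. Their poses are not given: they have to be found in the camera images.
- handle: Black D-shaped pull handle, orange soles, loose (150-310 g), lying flat, 32 mm tall all over. Straight bar 150 mm long (own x), 16 mm thick; two feet run to own +y: 24 mm wide, 126 mm between centres, soles 50 mm from the bar's centre line (102 mm clear between feet, 42 mm bar to soles). Origin: underside, below the middle of the bar. z up, as it lies and as it is held.
- handle_feet (a point): Point midway between the two soles of the black handle, in the sole plane at half height: 50 mm along its own +y and 16 mm above its origin; axes as the handle's.
- jig: Jig fixed to the bench, holding the drawer front. Base plate 300 x 190 x 12 mm, reaching 60 mm out before the face; blue block 82 mm high behind the front; at the +x end a blue post with a white gauge strip, top 144 mm above the bench. Origin at bench height below the middle of the unloaded face; own x along the front, own +y the pressing direction (into the face), z up.
- target (a point): Midpoint between the two blue rectangles, in the face of the drawer front, 100 mm above the bench; moves with the front; axes as the jig's. Rectangles 38 mm wide, 50 mm tall, 126 mm between centres. The white front is 280 mm long, 15 mm thick, its lower edge 20 mm and upper edge 145 mm above the bench.
- front (a joint): How far the drawer front is pushed back along the jig's own +y against its springs, m: 0 unloaded, stop at 0.065; 0.3 N per mm (10 N at 33 mm). The black pointer, 4 mm wide, at the front's top edge at the +x end and in line with the face, moves with it over the gauge strip: green from 24 to 42 mm, red from 48 mm.
- steel_handle: Bystander: a bright steel pull handle of the same section but 190 mm long, feet 166 mm apart, loose; does not fit here. Origin and axes as the black handle's.
- screwdriver: Bystander: a loose screwdriver lying on the bench, about 200 mm long.
- tub: Bystander: white open food tub, 170 x 110 x 70 mm high, loose; origin under its centre.
- beaker: Bystander: clear beaker, 90 mm across, 120 mm high, loose; origin under its centre.
- bowl: Bystander: steel bowl, 180 mm across, 70 mm high, loose; origin under its centre.
- canister: Bystander: white jar with red cap, 80 mm across, 130 mm high, loose; origin under its centre.

How it is judged (in metres and radians):
On the way, in this order (a step that is already met when the one before it is completed fails the run):
1. the black handle is gripped and lifted clear of the bench, not yet against the drawer front (height (world z) of handle above 0.03 m and contact force between the fingers and handle above 2 N and contact force between handle and jig below 0.5 N), for 0.2 s.
2. both feet inside the blue rectangles, pressed with the pointer in the green, steadily for 2.5 s (value of joint front between 0.022 and 0.044 m and contact force between handle and jig between 5.5 and 15 N and x of handle_feet in the frame of target between -0.008 and 0.008 m and y of handle_feet in the frame of target between -0.005 and 0.005 m and z of handle_feet in the frame of target between -0.01 and 0.01 m and angle between the x axis of handle and the x axis of jig, either way round below 0.12 rad and angle between the z axis of handle and the z axis of jig, either way round below 0.12 rad and contact force between the fingers and handle above 2 N and contact force between each of the arm, the fingers and jig below 0.5 N and velocity of joint front between -0.01 and 0.01 m/s and linear speed of handle below 0.02 m/s), for 2.5 s.
At the end, for the whole second after the job is handed in: The gripped handle alone presses the front: gauge 22 to 44 mm, 5.5 to 15 N; midpoint of the soles within 8 mm sideways, 10 mm in height, 5 mm in depth of the midpoint of the rectangles; handle upright and square to the front within 0.12 rad; robot not touching the jig; all still (all of step 2); the arm keeps its last pose, push and grip.
It fails at once if the pointer is pushed into the red (value of joint front above 0.051 m).
It fails at once if the steel handle is disturbed (distance of steel_handle from where it was at the start of the episode above 0.025 m).
It fails at once if other things on the bench are disturbed (distance of any of screwdriver, tub, beaker, bowl, canister from where it was at the start of the episode above 0.03 m).
It also fails if it takes over 51 s, if anything falls off the work surface, if the arm or the gripper's body presses on something with over 40 N, if the wrist force passes 120 N, or if a joint passes its speed limit or range.

## Working session

There is one attempt and no reset: what is moved stays moved. The work goes in short steps, Python scripts to look and compute and a tool call to move; the robot and the scene stay as the last step left them, time stands still between calls to the robot, and variables do not carry over. Pictures are saved under pics/ and viewed, and the job is handed in when it is done.

Besides the shell and the picture viewer there is one more tool, called after ">>>" as a command line: name --argument value ..., lists and objects as JSON in quotes. drive_tool: Moves the arm, as the interface text tells. Its arguments: {"type":"object","properties":{"commands":{"type":"array","items":{"type":"array"}},"grip_force":{"type":"number"}},"required":["commands"]}

```bash
mkdir -p pics
python3 - <<'E'
from cell import *
import cv2,numpy as np
for n in ("scene","top"):
    p,d=camera(n); cv2.imwrite(f"pics/{n}0.png",p); np.save(f"{n}0.npy",d)
    m=camera_model(n); print(n,m)
print(sense())
E
```

```text
scene {'camera_matrix': array([[509.93208365,   0.        , 323.92003559],
       [  0.        , 509.93208365, 203.46738027],
       [  0.        ,   0.        ,   1.        ]]), 'R': array([[ 0.73557329,  0.67726216,  0.01574525],
       [ 0.38652258, -0.40048702, -0.83078905],
       [-0.55635621,  0.61719213, -0.55636467]]), 't': array([-0.40785486, -0.14790359,  1.91075224])}
top {'camera_matrix': array([[374.95320153,   0.        , 316.86113426],
       [  0.        , 374.95320153, 195.6889455 ],
       [  0.        ,   0.        ,   1.        ]]), 'R': array([[ 3.02469688e-02, -9.99542455e-01,  2.38018430e-05],
       [-9.98045174e-01, -3.02029627e-02, -5.47139038e-02],
       [ 5.46895887e-02,  1.63117443e-03, -9.98502072e-01]]), 't': array([-0.01209745,  0.58524509,  1.52707782])}
{'clock': 0.1, 'joint_positions': array([-8.60192307e+01,  1.03985848e+01,  9.21269435e+01,  1.33143289e-03,
        7.75668092e+01, -1.18199559e+01]), 'dq': array([ 0.08903659,  0.00199975, -0.07800529, -0.08732071, -0.00576322,
        0.02303801]), 'effort': array([ 4.24857826e-04, -4.45874119e+01, -3.52239561e+01, -2.54399574e-04,
        4.08853433e-03,  1.46712398e-05]), 'tool_pos': array([ 0.15655888, -0.55276868,  0.23845635]), 'eef_rot': array([[ 9.62215930e-01,  2.72287524e-01, -8.92412140e-05],
       [ 2.72287311e-01, -9.62214649e-01,  1.60927923e-03],
       [ 3.52317455e-04, -1.57277336e-03, -9.99998701e-01]]), 'contact_force': array([-0.18028455,  0.27348785, -0.47848614]), 'moment': array([ 0.00053594, -0.0128276 ,  0.03961879]), 'finger_gap': 0.08561510498341343}
```

View pics/scene0.png

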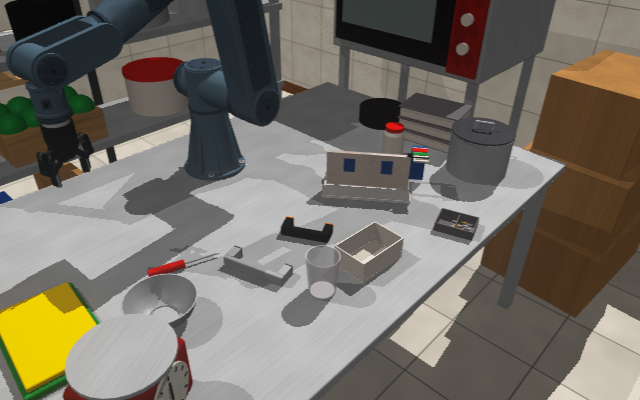

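View pics/top0.png

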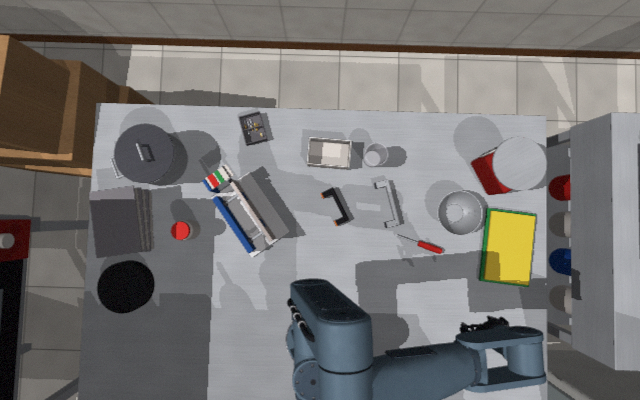

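The overview shows the black handle at top px (337,206) with its feet pointing left. The jig is at (245,212), the steel handle at (387,203). Next I'll enlarge both.

Run:
```python
import cv2
p=cv2.imread("pics/top0.png"); 
cv2.imwrite("pics/c1.png",cv2.resize(p[160:270,195:305],None,fx=5.4,fy=5.4,interpolation=cv2.INTER_CUBIC))
cv2.imwrite("pics/c2.png",cv2.resize(p[175:240,310:410],None,fx=8,fy=8,interpolation=cv2.INTER_CUBIC))
p=cv2.imread("pics/scene0.png")
cv2.imwrite("pics/c3.png",cv2.resize(p[110:260,270:450],None,fx=4,fy=4,interpolation=cv2.INTER_CUBIC))
```

```text
(no output)
```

View pics/c1.png

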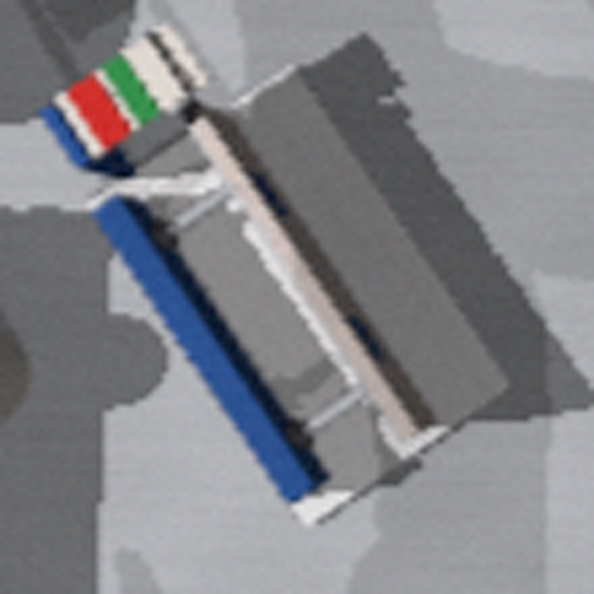

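View pics/c2.png

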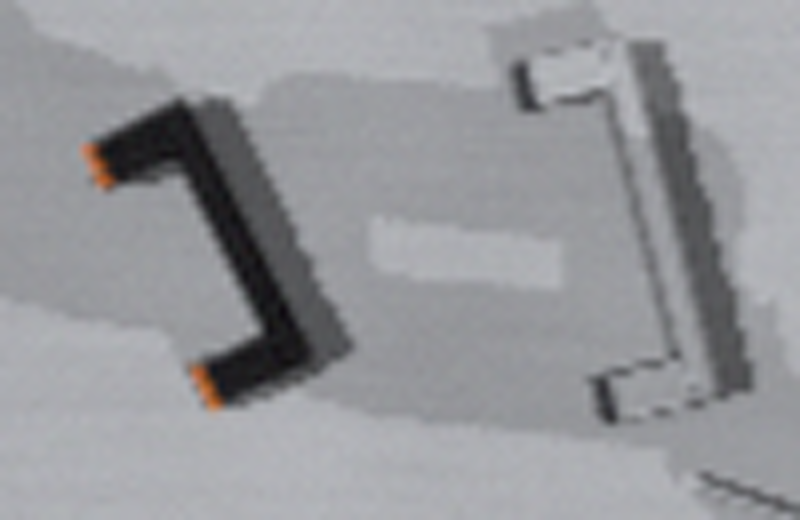

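View pics/c3.png

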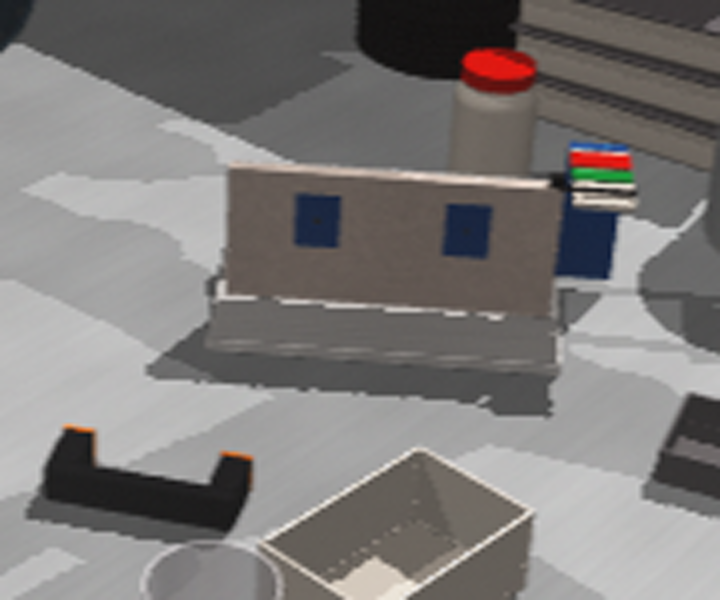

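```bash
cat > h.py <<'E'
import cv2,numpy as np
from cell import *
from scipy.optimize import minimize,least_squares
M={n:camera_model(n) for n in("scene","top")}
def proj(n,X):
    m=M[n]; c=np.asarray(X)@m["R"].T+m["t"]; u=c@m["camera_matrix"].T; return u[:,:2]/u[:,2:]
def pose(p,z=0):
    c,s=np.cos(p[2]),np.sin(p[2]); return np.array([[c,-s,0],[s,c,0],[0,0,1]]),np.array([p[0],p[1],z])
def box(x0,x1,y0,y1,z0,z1): return np.array([[x,y,z] for x in(x0,x1) for y in(y0,y1) for z in(z0,z1)])/1000
HB=[box(-75,75,-8,8,0,32),box(-75,-51,-8,50,0,32),box(51,75,-8,50,0,32)]
def render(n,R,t,roi,k=8):
    x,y,w,h=roi; im=np.zeros((h*k,w*k),np.uint8)
    for b in HB:
        u=(proj(n,b@R.T+t)-[x-.5,y-.5])*k-.5
        cv2.fillConvexPoly(im,cv2.convexHull(np.round(u).astype(np.int32)),255)
    return cv2.resize(im,(w,h),interpolation=cv2.INTER_AREA)/255.
def mask(p,roi):
    x,y,w,h=roi; q=p[y:y+h,x:x+w].astype(int); b,g,r=q[...,0],q[...,1],q[...,2]
    return (((q.max(2)<62)|((r>b+60)))).astype(float)
def unproj(n,u,v,z):
    m=M[n]; d=m["R"].T@np.linalg.solve(m["camera_matrix"],[u,v,1]); c=-m["R"].T@m["t"]; return c+d*(z-c[2])/d[2]
E
python3 - <<'E'
from h import *
P={n:cv2.imread(f"pics/{n}0.png") for n in M}
rois={"top":(315,180,40,50),"scene":(272,210,68,36)}
mk={n:mask(P[n],rois[n]) for n in M}
for n in M: print(n,mk[n].sum())
a=unproj("top",333.4,187.25,.032);b=unproj("top",349.4,219.6,.032);print(a,b,np.linalg.norm(a-b))
d=a-b; y0=np.arctan2(d[1],d[0]); mid=(a+b)/2; yv=np.array([-np.sin(y0),np.cos(y0)])
x0=[*(mid[:2]+.008*yv),y0]; print(x0)
for use in (["top"],["scene"],["top","scene"]):
    f=lambda p: sum(np.abs(render(n,*pose(p),rois[n])-mk[n]).sum() for n in use)
    r=minimize(f,x0,method="Nelder-Mead",options=dict(initial_simplex=np.array([x0]+[np.array(x0)+e for e in np.diag([.006,.006,.06])])))
    print(use,r.x.round(4),np.degrees(r.x[2]),r.fun)
# jig
x3=lambda u,v:(270+(u+.5)/4-.5,110+(v+.5)/4-.5)
obs=[((-82,0,125),(295,195)),((-44,0,125),(341,196)),((-44,0,75),(340,248)),((-82,0,75),(294,246)),
((44,0,125),(446,204)),((82,0,125),(492,206)),((82,0,75),(489,259)),((44,0,75),(443,256)),
((-140,0,145),(229,169)),((140,0,145),(557,188))]
O=np.array([o[0] for o in obs])/1000; U=np.array([x3(*o[1]) for o in obs])
t0=unproj("scene",*x3(318,221),.1); t1=unproj("scene",*x3(468,231),.1); print(t0,t1,np.linalg.norm(t0-t1))
dd=t1-t0; x0=[*((t0+t1)/2)[:2],np.arctan2(dd[1],dd[0])]
def res(p):
    R,t=pose(p); return (proj("scene",O@R.T+t)-U).ravel()
r=least_squares(res,x0); print("jig scene",r.x.round(4),np.degrees(r.x[2]));print(r.fun.reshape(-1,2).round(1))
# depth plane fit of face
d=np.load("scene0.npy"); m=M["scene"]; pts=[]
for v in range(154,184,2):
  for u in range(332,404,2):
    c=np.linalg.solve(m["camera_matrix"],[u,v,1])*d[v,u]; pts.append(m["R"].T@(c-m["t"]))
pts=np.array(pts); R,t=pose(r.x); L=(pts-t)@R; ok=abs(L[:,1])<.03;L=L[ok]
print(ok.mean(),np.median(L[:,1]),np.polyfit(L[:,0],L[:,1],1),L.min(0),L.max(0))
for X in [(-.14,0,.145),(.14,0,.145),(-.14,.015,.145),(.14,.015,.145),(-.15,-.06,.012),(.15,-.06,.012)]:
    q=proj("top",np.array([X])@R.T+t)[0]; print(X,((q-[195,160]+.5)*5.4-.5).round())
E
```

```text
scene 666.0
top 256.0
[ 0.62095636 -0.06078474  0.032     ] [ 0.49131627 -0.12935725  0.032     ] 0.14665859265791376
[np.float64(0.5523957937346666), np.float64(-0.08799932712532814), np.float64(0.4865347713259036)]
['top'] [ 0.5531 -0.0863  0.4859] 27.841662217373866 48.01176470588236
['scene'] [ 0.5554 -0.0886  0.4886] 27.994446442134237 97.62745098039215
['top', 'scene'] [ 0.5539 -0.087   0.4937] 28.286840258191383 164.28235294117647
[0.47646244 0.20780583 0.1       ] [0.57765194 0.28264619 0.1       ] 0.12585863097701713
jig scene [0.5265 0.2442 0.6488] 37.17412430315385
[[ 0.  -0.2]
 [-0.1  0.2]
 [-0.6  0.2]
 [-0.3 -0. ]
 [ 0.1 -0.2]
 [ 0.1 -0. ]
 [-0.5 -0.3]
 [-0.3 -0.2]
 [-0.6 -0. ]
 [ 2.1  0.2]]
0.9907407407407407 0.005855977335786062 [-0.00838718  0.00596633] [-0.12110138 -0.00518595  0.02193998] [0.12052888 0.02754751 0.14538951]
(-0.14, 0, 0.145) [431. 423.]
(0.14, 0, 0.145) [201.  96.]
(-0.14, 0.015, 0.145) [413. 436.]
(0.14, 0.015, 0.145) [184. 108.]
(-0.15, -0.06, 0.012) [523. 378.]
(0.15, -0.06, 0.012) [297.  58.]
```

Run:
```python
import cv2
p=cv2.imread("pics/top0.png"); 
cv2.imwrite("pics/c4.png",cv2.resize(p[160:220,200:275],None,fx=10,fy=10,interpolation=cv2.INTER_NEAREST))
cv2.imwrite("pics/c5.png",cv2.resize(p[210:265,240:310],None,fx=10,fy=10,interpolation=cv2.INTER_NEAREST))
```

```text
(no output)
```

View pics/c4.png

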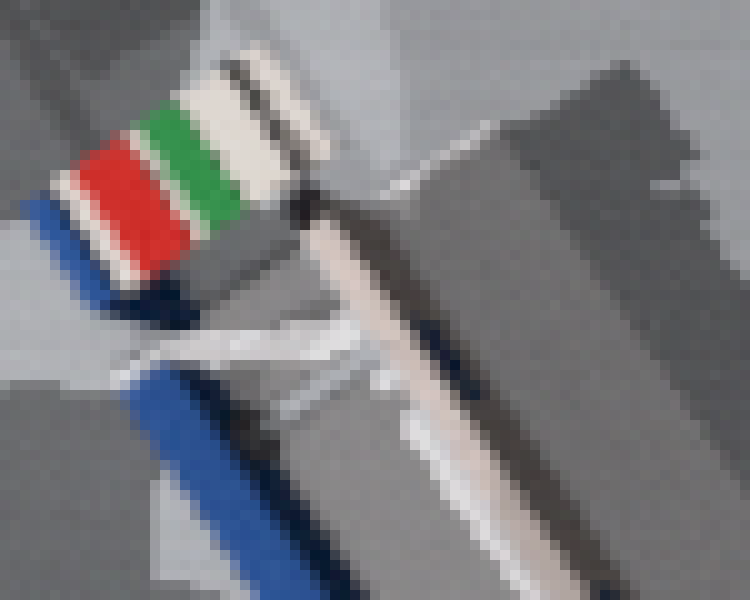

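View pics/c5.png

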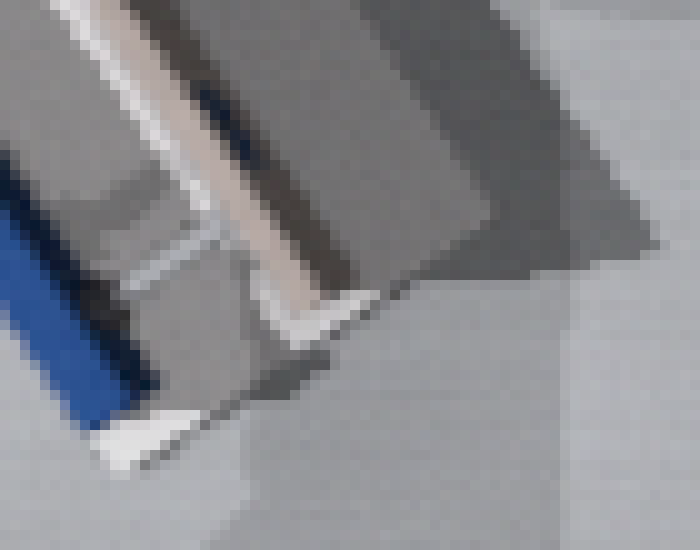

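Run:
```python
from h import *
x3=lambda u,v:(270+(u+.5)/4-.5,110+(v+.5)/4-.5)
obs=[((-82,0,125),(295,195)),((-44,0,125),(341,196)),((-44,0,75),(340,248)),((-82,0,75),(294,246)),
((44,0,125),(446,204)),((82,0,125),(492,206)),((82,0,75),(489,259)),((44,0,75),(443,256)),((-140,0,145),(229,169))]
O=np.array([o[0] for o in obs])/1000; U=np.array([x3(*o[1]) for o in obs])
T=np.array([(-150,-60,12),(150,-60,12),(-150,130,12),(-140,0,145),(140,0,145)])/1000
V=np.array([(288.5,231.5),(249.5,172),(252,256.5),(272.3,239),(232,180.)])
for ws,wt in((1,1),(0,1)):
    def res(p):
        R,t=pose(p); return np.r_[ws*(proj("scene",O@R.T+t)-U).ravel(),wt*(proj("top",T@R.T+t)-V).ravel()]
    r=least_squares(res,[.5265,.244,.645]); print(r.x.round(4),np.degrees(r.x[2]));print(r.fun.reshape(-1,2).round(1))
for n,roi in (("scene",None),("top",None)):
    pass
# compare depth to top
d=np.load("top0.npy")
for u,v in((270,200),(341,210),(300,250)):
    m=M["top"];c=np.linalg.solve(m["camera_matrix"],[u,v,1])*d[v,u];print((m["R"].T@(c-m["t"])).round(4))
```

```text
[0.524  0.2475 0.63  ] 36.09624345664897
[[ 0.2 -1. ]
 [-0.  -0.5]
 [-0.5 -0.6]
 [-0.1 -0.8]
 [ 0.1 -0.7]
 [ 0.1 -0.4]
 [-0.5 -0.7]
 [-0.3 -0.7]
 [-0.4 -1. ]
 [ 1.7 -0.7]
 [ 0.  -1.3]
 [-0.3  0.6]
 [ 0.6 -0. ]
 [-0.5 -2.4]]
[0.5209 0.2487 0.6301] 36.1005616429731
[[-0.  -0. ]
 [-0.  -0. ]
 [-0.  -0. ]
 [-0.  -0. ]
 [-0.  -0. ]
 [-0.  -0. ]
 [-0.  -0. ]
 [-0.  -0. ]
 [-0.  -0. ]
 [ 1.4  0. ]
 [-0.3 -0.5]
 [-0.6  1.3]
 [ 0.3  0.8]
 [-0.8 -1.6]]
[0.5623 0.1993 0.0032]
[ 0.5292 -0.0943  0.0307]
[ 0.3596  0.0685 -0.003 ]
```

Run:
```python
import cell
print([a for a in dir(cell) if a[0]!='_']); print(getattr(cell,"tcp_to_tips",None), cell.sense()["clock"])
```

```text
['MotionError', 'camera', 'camera_model', 'close_job', 'sense', 'tcp_to_tips']
0.008 0.1
```

>>> drive_tool --commands '[[1,[3.6,4.2,0],[0,0,0.02]],[1,[3.6,4.2,0],[0,0,0.02]],[1,[3.6,4.2,0],[0,0,0.02]],[1,[3.6,4.2,0],[0,0,0.02]],[1,[3.6,4.2,0],[0,0,0.02]],[1,[3.6,4.2,0],[0,0,0.02]],[1,[3.6,4.2,0],[0,0,0.02]],[1,[3.6,4.2,0],[0,0,0.02]],[1,[3.6,4.2,0],[0,0,0.02]],[1,[3.6,4.2,0],[0,0,0.02]]]' --grip_force 60

```text
clock: 1.35
tool_pos: [0.5174, -0.1316, 0.239]
eef_rot: [[0.889, 0.459, -0.0], [0.459, -0.889, 0.0], [-0.0, -0.0, -1.0]]
contact_force: [0.8, -0.5, -0.0]
finger_gap: 0.085
```

>>> drive_tool --commands '[[1,[1.2,1.5,-2],[0,0,0.014]],[1,[1.2,1.5,-2],[0,0,0]],[1,[1.2,1.4,-2],[0,0,0]],[1,[0,0,-3],[0,0,0]],[1,[0,0,-3],[0,0,0]],[1,[0,0,-2.5],[0,0,0]],[1,[0,0,-1.5],[0,0,0]],[1,[0,0,0],[0,0,0]],[1,[0,0,0],[0,0,0]],[1,[0,0,0],[0,0,0]]]'

```text
clock: 2.6
tool_pos: [0.5534, -0.0896, 0.0805]
eef_rot: [[0.882, 0.47, 0.002], [0.47, -0.882, -0.001], [0.001, 0.002, -1.0]]
contact_force: [-0.6, 0.0, 0.0]
finger_gap: 0.0855
```

Run:
```python
from h import *
p,d=camera("scene"); cv2.imwrite("pics/c6.png",cv2.resize(p[140:270,240:420],None,fx=4.4,fy=4.4,interpolation=cv2.INTER_CUBIC))
p,d=camera("top"); cv2.imwrite("pics/c7.png",cv2.resize(p[165:245,290:410],None,fx=6,fy=6,interpolation=cv2.INTER_CUBIC))
s=sense();print(s["tool_pos"],s["joint_positions"])
```

```text
[ 0.55316888 -0.08947192  0.08020983] [-2.13247068e+01  1.96726342e+01  1.00843942e+02  3.28079651e-03
  5.93916930e+01  4.06093780e+01]
```

View pics/c6.png

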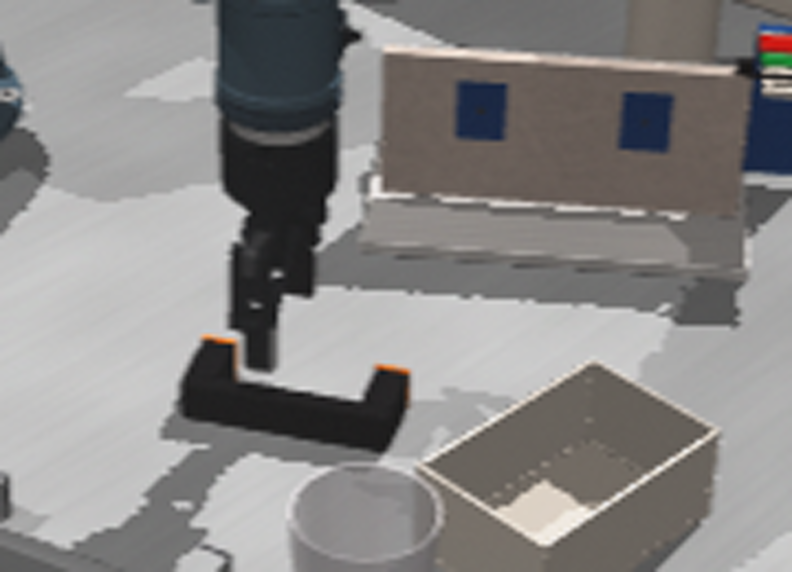

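View pics/c7.png

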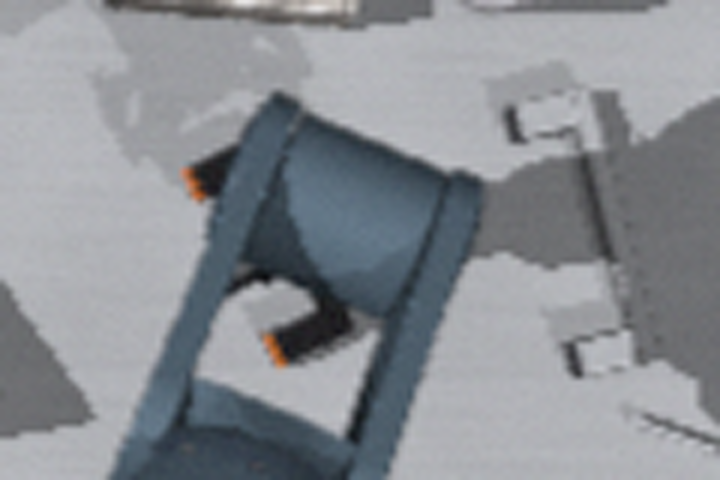

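The scene crop shows the open gripper standing above the bar, with its tips near (260,365). The orange soles at (218,340) and (393,372) have not moved. I'm going down to grasp.

>>> drive_tool --commands '[[1,[0,0.2,-2],[0,0,0]],[1,[0,0,-2],[0,0,0]],[1,[0,0,-1.5],[0,0,0]],[1,[0,0,-1],[0,0,0]],[1,[0,0,-0.4],[0,0,0]],[1,[0,0,0],[0,0,0]],[1,[0,0,0],[0,0,0]],[0,[0,0,0],[0,0,0]],[0,[0,0,0],[0,0,0]],[0,[0,0,0],[0,0,0]]]' --grip_force 60

```text
clock: 3.95
tool_pos: [0.5527, -0.0873, 0.0104]
eef_rot: [[0.882, 0.47, 0.0], [0.47, -0.882, -0.0], [0.0, 0.0, -1.0]]
contact_force: [-0.3, -0.5, 0.6]
finger_gap: 0.0323
```

>>> drive_tool --commands '[[0,[0,0,0],[0,0,0]],[0,[0,0,0],[0,0,0]],[0,[0,0,0],[0,0,0]],[0,[0,0,0],[0,0,0]],[0,[0,0,0],[0,0,0]],[0,[0,0,0],[0,0,0]],[0,[0,0,0],[0,0,0]],[0,[0,0,0],[0,0,0]],[0,[0,0,0],[0,0,0]],[0,[0,0,0],[0,0,0]]]'

```text
clock: 5.2
tool_pos: [0.5528, -0.0874, 0.0105]
eef_rot: [[0.882, 0.47, 0.0], [0.47, -0.882, -0.0], [0.0, 0.0, -1.0]]
contact_force: [0.3, -0.1, 5.1]
finger_gap: 0.0147
```

Gripped with a gap of 14.7 mm. Next I lift it and turn it parallel to the front.

>>> drive_tool --commands '[[0,[0,0,1],[0,0,0]],[0,[0,0,1.5],[0,0,0]],[0,[0,0,2],[0,0,0]],[0,[0,0,2],[0,0,0]],[0,[0,0,1.5],[0,0,0.03]],[0,[0,0,0.4],[0,0,0.03]],[0,[0,1,0],[0,0,0.03]],[0,[0,2,0],[0,0,0.03]],[0,[0,2,0],[0,0,0.025]],[0,[0,1,0],[0,0,0]]]'

```text
clock: 6.45
tool_pos: [0.5521, -0.0251, 0.0937]
eef_rot: [[0.804, 0.595, -0.001], [0.595, -0.804, 0.0], [-0.001, -0.001, -1.0]]
contact_force: [0.1, -0.0, -2.2]
finger_gap: 0.0153
```

>>> drive_tool --commands '[[0,[0,1,0],[0,0,0]],[0,[0.4,3,0],[0,0,0]],[0,[0.4,3,0],[0,0,0]],[0,[0.4,3,0],[0,0,0]],[0,[0.4,3,0],[0,0,0]],[0,[0.4,3,0],[0,0,0]],[0,[0.4,2,0],[0,0,0]],[0,[0,1,0],[0,0,0]],[0,[0,0,0],[0,0,0]],[0,[0,0,0],[0,0,0]]]'

```text
clock: 7.7
tool_pos: [0.5765, 0.1619, 0.0942]
eef_rot: [[0.806, 0.592, -0.0], [0.592, -0.806, -0.0], [-0.0, 0.0, -1.0]]
contact_force: [0.0, -0.6, -2.1]
finger_gap: 0.0152
```

Run:
```python
from h import *
p,d=camera("scene"); cv2.imwrite("pics/s8.png",p);cv2.imwrite("pics/c8.png",cv2.resize(p[110:230,290:450],None,fx=5,fy=5,interpolation=cv2.INTER_CUBIC)); np.save("s8.npy",d)
p,d=camera("top"); cv2.imwrite("pics/t9.png",p);cv2.imwrite("pics/c9.png",cv2.resize(p[150:270,195:335],None,fx=5,fy=5,interpolation=cv2.INTER_CUBIC))
s=sense();print(s["tool_pos"],s["joint_positions"],s["finger_gap"],s["contact_force"],s["eef_rot"])
```

```text
[0.57663638 0.16184752 0.09428959] [ 4.33985335e+00  2.27610096e+01  9.45848355e+01 -1.07777965e-02
  6.26602908e+01  5.80353571e+01] 0.015079378927376352 [-0.33855952 -0.05113265 -2.25043973] [[ 8.05830655e-01  5.92146052e-01 -9.41320730e-05]
 [ 5.92146032e-01 -8.05830656e-01 -1.74720367e-04]
 [-1.79314486e-04  8.50550945e-05 -9.99999980e-01]]
```

View pics/c8.png

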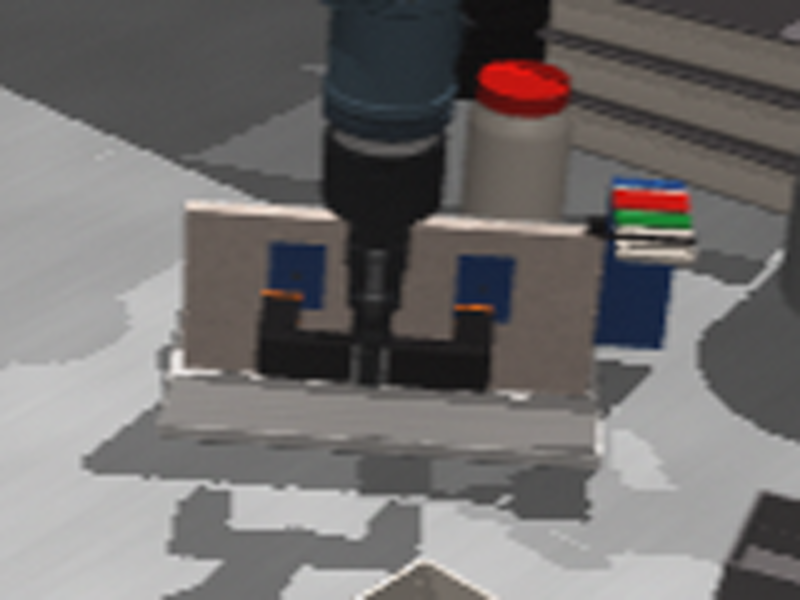

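View pics/c9.png

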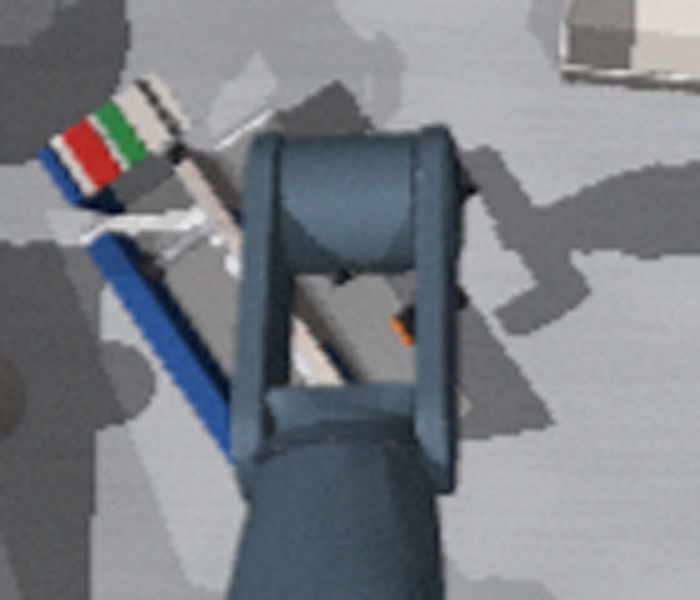

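Run:
```python
from h import *
x8=lambda u,v:(290+(u+.5)/5-.5,110+(v+.5)/5-.5)
# sole top corners (tops of orange, z=32)
obs=[((-75,50,32),(262,291)),((-51,50,32),(302,294)),((51,50,32),(456,304)),((75,50,32),(494,307)),((-75,-8,32),(262,341)),((75,-8,0),(491,389)),((-75,-8,0),(259,376))]
O=np.array([o[0] for o in obs])/1000;U=np.array([x8(*o[1]) for o in obs])
yaw=np.arctan2(.5921,.8058);print(np.degrees(yaw))
R,t=pose([.5766,.1618,yaw],.0837);print((proj("scene",O@R.T+t)-U).round(2))
r=least_squares(lambda p:(proj("scene",O@pose(p)[0].T+np.array([p[0],p[1],p[3]]))-U).ravel(),[.5766,.1618,yaw,.0837]);print(r.x,np.degrees(r.x[2]),r.fun.reshape(-1,2).round(2))
# jig, scene only again from this picture: rect corners
obs=[((-82,0,125),(270,243)),((-44,0,125),(326,247)),((-44,0,75),(324,309)),((44,0,125),(459,255)),((82,0,125),(516,258)),((82,0,75),(511,323)),((-140,0,145),(186,206))]
O=np.array([o[0] for o in obs])/1000;U=np.array([x8(*o[1]) for o in obs])
for z in (0,None):
  q=least_squares(lambda p:(proj("scene",O@pose(p)[0].T+np.array([p[0],p[1],p[3] if z is None else 0]))-U).ravel(),[.5235,.2475,.635,0]);print(q.x,np.degrees(q.x[2]),q.fun.reshape(-1,2).round(2))
  Rj,tj=pose(q.x,q.x[3]); 
  Rh,th=pose(r.x,r.x[3]); print("feet in jig", Rj.T@(Rh@[0,.05,.016]+th-tj))
  Rh,th=pose([.5766,.1618,yaw],.0837); print("feet(tcp) in jig", Rj.T@(Rh@[0,.05,.016]+th-tj))
```

```text
36.3083608309369
[[-0.2  -0.64]
 [-0.9  -0.74]
 [-0.48 -0.59]
 [-0.69 -0.69]
 [-1.68 -1.67]
 [-1.07  0.62]
 [-1.41 -0.12]]
[0.57117516 0.17553343 0.66647016 0.07370696] 38.18592717597648 [[ 0.63  0.28]
 [-0.12  0.06]
 [ 0.01 -0.32]
 [-0.28 -0.54]
 [-0.22 -0.77]
 [-0.05  0.6 ]
 [ 0.04  0.69]]
[0.52672001 0.24516801 0.62276654 0.        ] 35.68189428028399 [[ 0.1  -0.42]
 [ 0.23 -0.4 ]
 [-0.1   0.16]
 [ 0.05 -0.09]
 [ 0.13  0.15]
 [-0.22  0.14]
 [-0.19  0.45]]
feet in jig [-0.00669178 -0.03253968  0.08970696]
feet(tcp) in jig [-0.00865805 -0.04681438  0.0997    ]
[ 0.52575518  0.24644595  0.62263023 -0.00089669] 35.6740841247964 [[ 0.12 -0.41]
 [ 0.24 -0.39]
 [-0.09  0.15]
 [ 0.03 -0.08]
 [ 0.1   0.15]
 [-0.25  0.13]
 [-0.15  0.46]]
feet in jig [-0.00664882 -0.03414138  0.09060365]
feet(tcp) in jig [-0.00861315 -0.04841634  0.10059669]
```

The soles stand about 47 mm before the face and 6–8 mm too far toward −x. I'll shift sideways and approach.

>>> drive_tool --commands '[[0,[0.25,0.18,0],[0,0,0]],[0,[0.25,0.18,0],[0,0,0]],[0,[-0.3,0.4,0],[0,0,0]],[0,[-0.3,0.4,0],[0,0,0]],[0,[-0.3,0.4,0],[0,0,0]],[0,[-0.3,0.4,0],[0,0,0]],[0,[-0.3,0.4,0],[0,0,0]],[0,[-0.3,0.4,0],[0,0,0]],[0,[-0.3,0.4,0],[0,0,0]],[0,[0,0,0],[0,0,0]]]'

```text
clock: 9.05
tool_pos: [0.5603, 0.1947, 0.0943]
eef_rot: [[0.805, 0.593, -0.0], [0.593, -0.805, 0.0], [-0.0, -0.0, -1.0]]
contact_force: [-0.3, -0.5, -1.9]
finger_gap: 0.0152
```

Run:
```python
from h import *
p,d=camera("scene"); cv2.imwrite("pics/s10.png",p);cv2.imwrite("pics/c10.png",cv2.resize(p[130:200,320:420],None,fx=8,fy=8,interpolation=cv2.INTER_CUBIC)); np.save("s10.npy",d)
p,d=camera("top"); cv2.imwrite("pics/t10.png",p);cv2.imwrite("pics/c11.png",cv2.resize(p[150:270,195:335],None,fx=5,fy=5,interpolation=cv2.INTER_CUBIC))
s=sense();print(s["tool_pos"],s["finger_gap"],s["contact_force"],s["eef_rot"])
```

```text
[0.56065052 0.19431578 0.09431695] 0.015101142679332387 [ 0.31160202 -0.23287953 -1.87894629] [[ 8.05113977e-01  5.93120106e-01  1.54315528e-04]
 [ 5.93120121e-01 -8.05113976e-01 -8.64450788e-05]
 [ 7.29692739e-05  1.61125786e-04 -9.99999984e-01]]
```

View pics/c10.png

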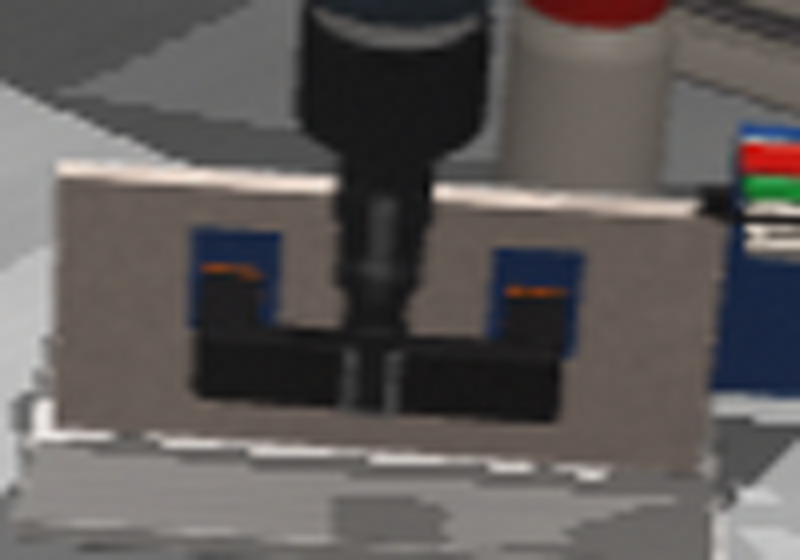

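View pics/c11.png

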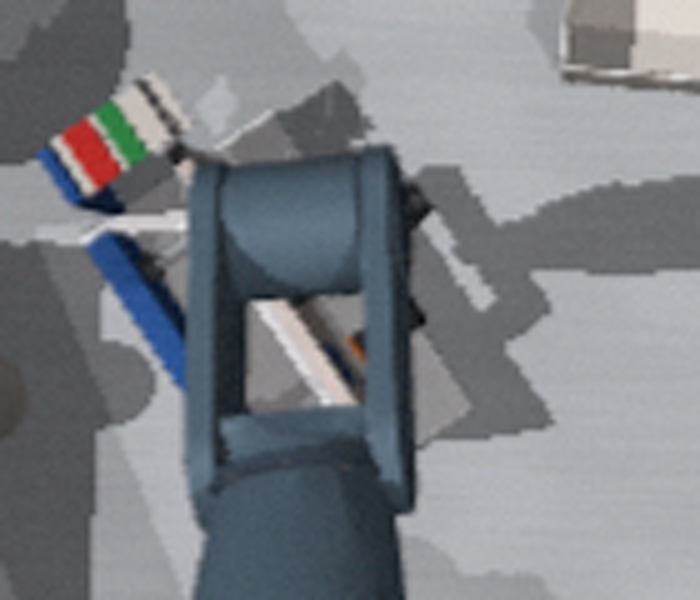

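The crop shows both feet inside the rectangles: soles at about (232,268) and (536,292), rectangles centred at x≈236 and 537. They are still about 13 mm short of the face. I'll continue straight in.

>>> drive_tool --commands '[[0,[-0.18,0.24,0],[0,0,0]],[0,[-0.18,0.24,0],[0,0,0]],[0,[-0.18,0.24,0],[0,0,0]],[0,[-0.18,0.24,0],[0,0,0]],[0,[-0.18,0.24,0],[0,0,0]],[0,[-0.12,0.16,0],[0,0,0]],[0,[-0.12,0.16,0],[0,0,0]],[0,[-0.12,0.16,0],[0,0,0]],[0,[0,0,0],[0,0,0]],[0,[0,0,0],[0,0,0]]]'

```text
clock: 10.4
tool_pos: [0.5481, 0.2111, 0.0943]
eef_rot: [[0.805, 0.593, 0.0], [0.593, -0.805, 0.0], [0.0, 0.0, -1.0]]
contact_force: [0.9, -0.5, -1.6]
finger_gap: 0.0151
```

Run:
```python
from h import *
p,d=camera("scene"); cv2.imwrite("pics/s12.png",p);cv2.imwrite("pics/c12.png",cv2.resize(p[125:195,320:420],None,fx=8,fy=8,interpolation=cv2.INTER_CUBIC))
p,d=camera("top"); cv2.imwrite("pics/c13.png",cv2.resize(p[150:270,195:335],None,fx=5,fy=5,interpolation=cv2.INTER_CUBIC))
s=sense();print(s["tool_pos"],s["finger_gap"],s["contact_force"],s["moment"])
```

```text
[0.54808895 0.21106399 0.09431685] 0.01533472022516634 [ 0.37272991 -0.37352871 -2.87283079] [-0.12536982 -0.10149656  0.06306928]
```

View pics/c12.png

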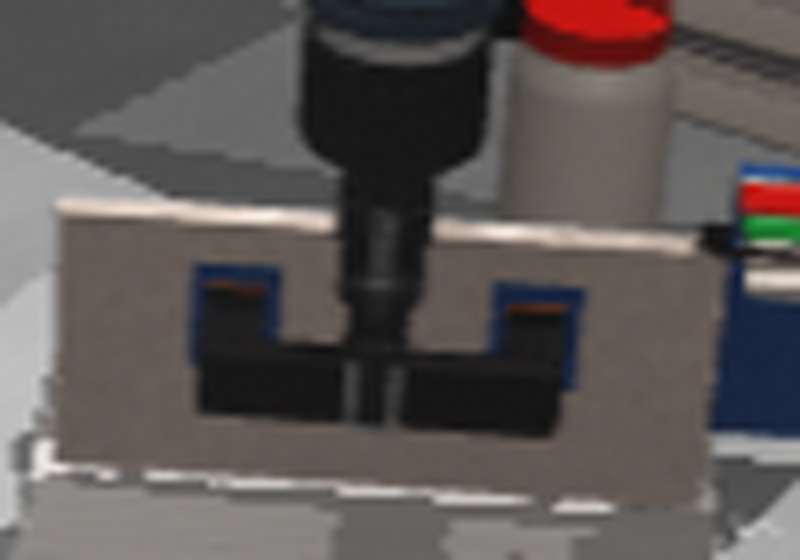

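View pics/c13.png

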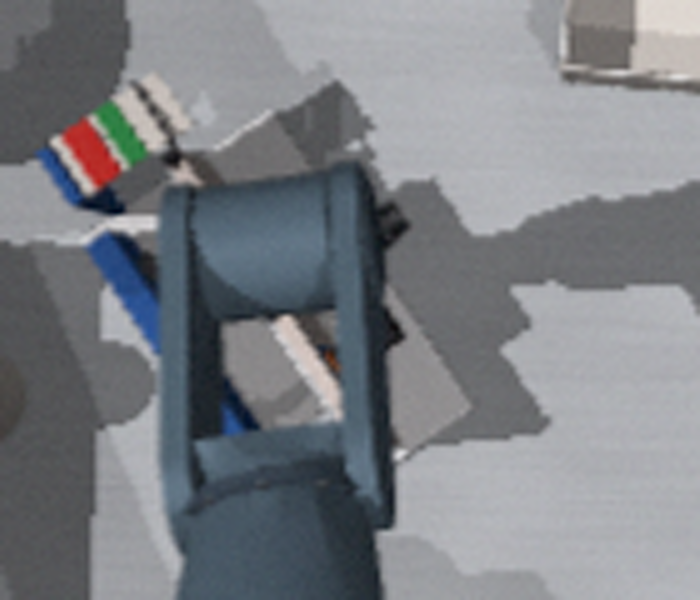

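Both feet sit centred in the rectangles, within about 1 mm: left foot 205–265 in rectangle 194–281, right foot 507–565 in 495–583. They are about at contact. Now pressing, slowly, by 20 mm.

>>> drive_tool --commands '[[0,[-0.15,0.2,0],[0,0,0]],[0,[-0.15,0.2,0],[0,0,0]],[0,[-0.15,0.2,0],[0,0,0]],[0,[-0.15,0.2,0],[0,0,0]],[0,[-0.15,0.2,0],[0,0,0]],[0,[-0.15,0.2,0],[0,0,0]],[0,[-0.15,0.2,0],[0,0,0]],[0,[-0.15,0.2,0],[0,0,0]],[0,[0,0,0],[0,0,0]],[0,[0,0,0],[0,0,0]]]'

```text
clock: 11.75
tool_pos: [0.5367, 0.2267, 0.0944]
eef_rot: [[0.805, 0.593, 0.001], [0.593, -0.805, -0.001], [0.001, 0.002, -1.0]]
contact_force: [4.7, -5.6, -3.5]
finger_gap: 0.0149
```

Run:
```python
from h import *
p,d=camera("scene"); cv2.imwrite("pics/c14.png",cv2.resize(p[125:195,320:430],None,fx=7,fy=7,interpolation=cv2.INTER_CUBIC))
s=sense();print(s["tool_pos"],s["finger_gap"],s["contact_force"],s["contact_force"]@[-.593,.805,0],s["moment"])
```

```text
[0.53663323 0.22665289 0.0944124 ] 0.015206625565988197 [ 4.15512098 -4.77655353 -3.72117383] -6.309112333639584 [-0.85468477 -0.76536534  0.013946  ]
```

View pics/c14.png

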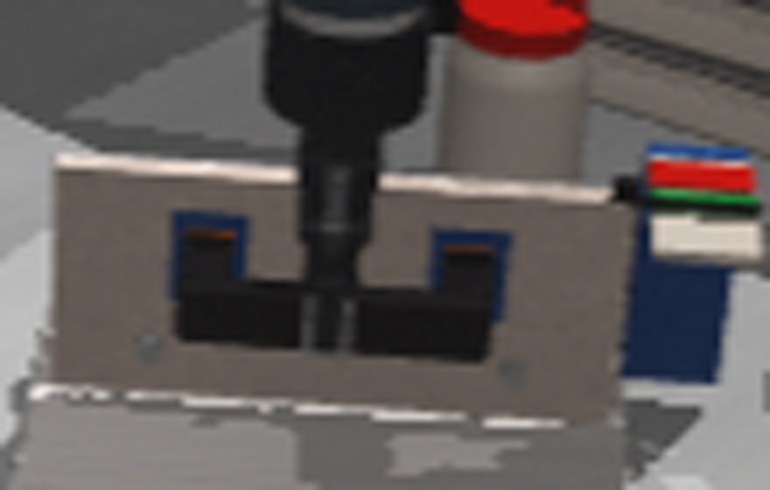

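The pointer at about (705,203) is just entering the green, and the force of about 6.7 N agrees with 21–22 mm. I'll press 11 mm more.

>>> drive_tool --commands '[[0,[-0.12,0.16,0],[0,0,0]],[0,[-0.12,0.16,0],[0,0,0]],[0,[-0.12,0.16,0],[0,0,0]],[0,[-0.12,0.16,0],[0,0,0]],[0,[-0.12,0.16,0],[0,0,0]],[0,[-0.06,0.08,0],[0,0,0]],[0,[0,0,0],[0,0,0]],[0,[0,0,0],[0,0,0]],[0,[0,0,0],[0,0,0]],[0,[0,0,0],[0,0,0]]]'

```text
clock: 13.05
tool_pos: [0.5307, 0.2348, 0.0945]
eef_rot: [[0.805, 0.593, 0.003], [0.593, -0.805, -0.002], [0.001, 0.003, -1.0]]
contact_force: [7.0, -7.4, -4.3]
finger_gap: 0.0153
```

Run:
```python
from h import *
p,d=camera("scene"); cv2.imwrite("pics/c15.png",cv2.resize(p[120:190,320:430],None,fx=7,fy=7,interpolation=cv2.INTER_CUBIC))
p,d=camera("top"); cv2.imwrite("pics/c16.png",cv2.resize(p[150:270,195:335],None,fx=5,fy=5,interpolation=cv2.INTER_CUBIC))
for i in range(3):
  s=sense();print(s["tool_pos"],s["finger_gap"],s["contact_force"],s["contact_force"]@[-.593,.805,0],s["moment"])
```

```text
[0.53065792 0.23480848 0.09450027] 0.015178304614980934 [ 7.00666375 -8.93474612 -4.53512543] -11.34742222532427 [-1.20823426 -1.02713281  0.06301028]
[0.53065792 0.23480848 0.09450027] 0.015178304614980934 [ 7.00666375 -8.93474612 -4.53512543] -11.34742222532427 [-1.20823426 -1.02713281  0.06301028]
[0.53065792 0.23480848 0.09450027] 0.015178304614980934 [ 7.00666375 -8.93474612 -4.53512543] -11.34742222532427 [-1.20823426 -1.02713281  0.06301028]
```

View pics/c15.png

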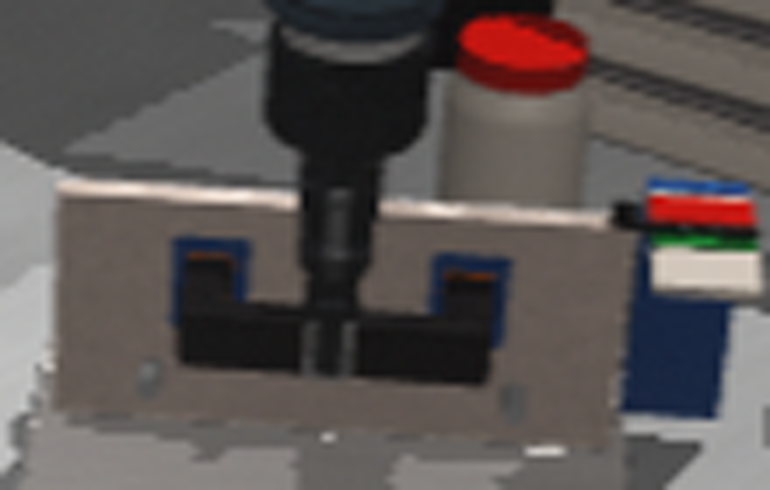

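View pics/c16.png

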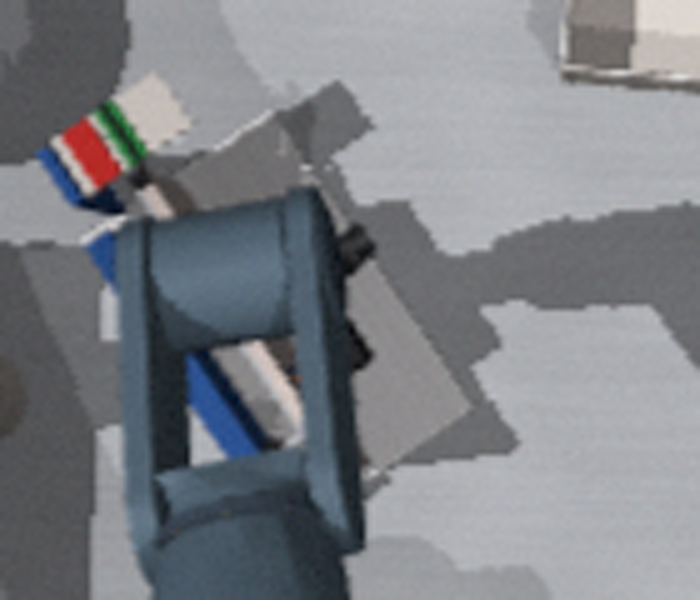

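The pointer stands in the middle of the green in the top crop, at about (122,130). The force is 10–11 N, and both feet are inside the rectangles. Holding.

>>> drive_tool --commands '[[0,[0,0,0],[0,0,0]],[0,[0,0,0],[0,0,0]],[0,[0,0,0],[0,0,0]],[0,[0,0,0],[0,0,0]],[0,[0,0,0],[0,0,0]],[0,[0,0,0],[0,0,0]],[0,[0,0,0],[0,0,0]],[0,[0,0,0],[0,0,0]],[0,[0,0,0],[0,0,0]],[0,[0,0,0],[0,0,0]]]'

```text
clock: 14.4
tool_pos: [0.5306, 0.2348, 0.0945]
eef_rot: [[0.805, 0.593, 0.002], [0.593, -0.805, -0.002], [0.001, 0.003, -1.0]]
contact_force: [6.2, -8.1, -4.0]
finger_gap: 0.0151
```

>>> drive_tool --commands '[[0,[0,0,0],[0,0,0]],[0,[0,0,0],[0,0,0]],[0,[0,0,0],[0,0,0]],[0,[0,0,0],[0,0,0]],[0,[0,0,0],[0,0,0]],[0,[0,0,0],[0,0,0]],[0,[0,0,0],[0,0,0]],[0,[0,0,0],[0,0,0]],[0,[0,0,0],[0,0,0]],[0,[0,0,0],[0,0,0]]]'

```text
clock: 15.65
tool_pos: [0.5306, 0.2348, 0.0945]
eef_rot: [[0.805, 0.593, 0.002], [0.593, -0.805, -0.002], [0.001, 0.003, -1.0]]
contact_force: [7.2, -7.1, -4.5]
finger_gap: 0.015
```

>>> drive_tool --commands '[[0,[0,0,0],[0,0,0]],[0,[0,0,0],[0,0,0]],[0,[0,0,0],[0,0,0]],[0,[0,0,0],[0,0,0]],[0,[0,0,0],[0,0,0]],[0,[0,0,0],[0,0,0]],[0,[0,0,0],[0,0,0]],[0,[0,0,0],[0,0,0]],[0,[0,0,0],[0,0,0]],[0,[0,0,0],[0,0,0]]]'

```text
clock: 16.9
tool_pos: [0.5307, 0.2348, 0.0945]
eef_rot: [[0.805, 0.593, 0.002], [0.593, -0.805, -0.002], [0.001, 0.003, -1.0]]
contact_force: [7.1, -7.3, -4.1]
finger_gap: 0.0152
```

Run:
```python
from h import *
p,d=camera("scene"); cv2.imwrite("pics/c17.png",cv2.resize(p[120:190,320:430],None,fx=7,fy=7,interpolation=cv2.INTER_CUBIC))
p,d=camera("top"); cv2.imwrite("pics/c18.png",cv2.resize(p[150:230,195:285],None,fx=7,fy=7,interpolation=cv2.INTER_CUBIC))
s=sense();print(s["clock"],s["tool_pos"],s["finger_gap"],s["contact_force"],s["contact_force"]@[-.593,.805,0])
```

```text
17.0 [0.53065336 0.23481671 0.09450683] 0.015271244195551278 [ 7.48600331 -7.84699988 -4.38461774] -10.756034867364257
```

View pics/c17.png

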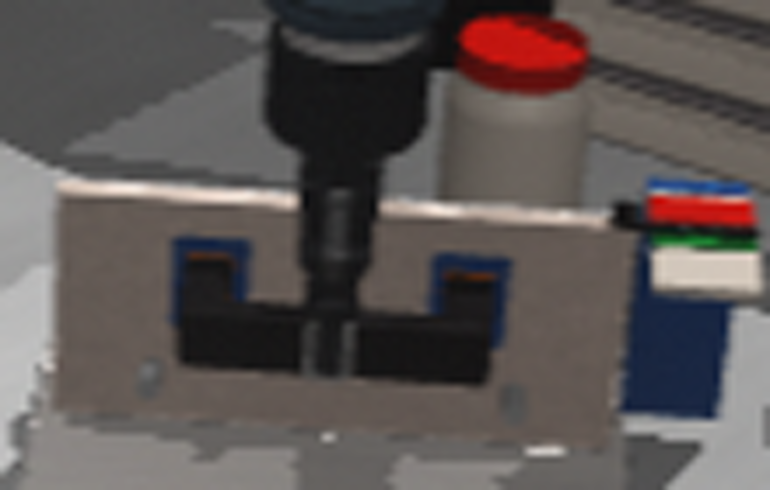

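View pics/c18.png

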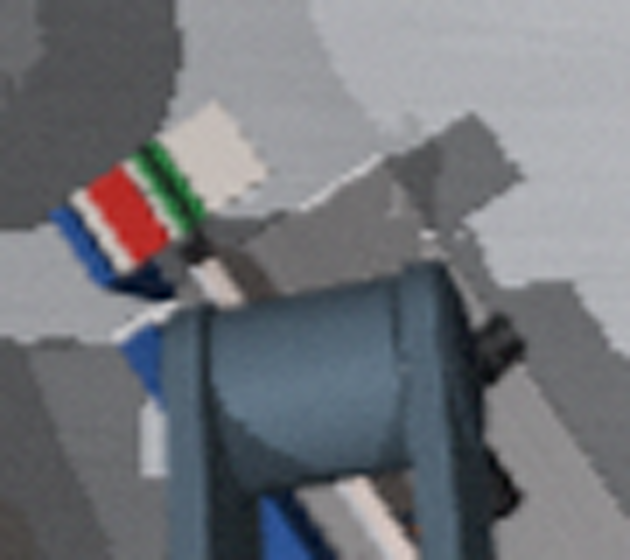

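The top crop shows the pointer in the middle of the green at about (170,188). The scene crop still has both feet inside the rectangles. Pose and force were unchanged for about 4 s, so I'm handing in.

Run:
```python
from cell import *
close_job(); print(sense()["clock"])
```

```text
the job is handed in; nothing more can be done
the job is handed in; nothing more can be done
```

I gripped the black handle across its bar with 60 N, lifted it, turned it about 8° to square it with the front, and set its feet in the two blue rectangles. I then pressed the front in and held it still for about 4 s. The job was handed in at about 17 s with the handle still gripped and pressing; no verdict was reported.

**Last checks**
- **Gauge:** in the top camera, which looks almost straight down on the strip, the pointer stands in the middle of the green. In the scene camera it looks nearer the red because of the slanted view.
- **Force and travel:** the force along the pressing direction was about 10–11 N. The travel from first contact was about 31–33 mm, which fits the spring rate.
- **Feet:** both are inside the rectangles, by eye about 1 mm off sideways and 1–2 mm off in height.
- **Steadiness:** the tool position changed by no more than 0.1 mm over the hold.
- **Bystanders:** I saw no sign that anything else was touched, but I did not measure their positions again at the end.

**Disagreement between measurements:** my jig estimates from the two cameras and the depth picture differed by about 6 mm and 1.5° in heading. I settled the final alignment from close-ups of the feet against the rectangles instead.

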